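# Index the powered table one hole and put it in slow gear

### The arm

A 6-joint arm with a two-finger parallel gripper is mounted at the origin on the work surface; the furniture and walls round the work are solid. World frame = base frame: x ahead of the robot, y to its left, z up, the work surface at z = 0. Lengths are in m, angles in rad, forces in N, time in s.
With the tool pointing down it reaches from about 0.4 to 0.825 m from the base axis. Payload 7 kg.
Tool frame: the origin (TCP) lies midway between the tips of the shut fingers; the grasp point (between the pads) lies 19 mm behind it; z points along the fingers, x is the direction in which the jaws open and shut, and the axes are right-handed (so a half turn about z gives the same grasp; the last joint's range is limited). The gripper opens to 85 mm and grips with 20 to 120 N. Pads are 22 mm wide; open, the fingers measure 114 mm over their backs; the gripper's body (76 mm by 85 mm) begins 54 mm behind the grasp point. The pads swing forward as they close: fully open they stand 13 mm farther back than shut.
Start: joints at [1.521, 0.359, 0.012, 0, -1.224, -0.288], TCP at [0.224, 0.637, 0.201] pointing down, gripper open.
Joint ranges: [-3.07, 3.07], [-1.43, 2.12], [-1.02, 1.25], [-3.03, 1.67], [-3.05, -0], [-3.03, 3.03]. Speed limits (rad/s): [2.39, 2.39, 3.01, 3.14, 3.14, 3.14].

### API

Orientations are given as a unit quaternion [x, y, z, w].
In Python, from workcell import manip, kinematics, get_image, spotter gives the robot as it stands. Calls block until the motion is done:
- manip.reach(position, orientation): joint-space move of the TCP to a pose.
- manip.servo_line(position, orientation=None, speed=0.15, stop_force=None): straight line of the TCP; orientation=None keeps the orientation; speed is the mean speed in m/s. With stop_force (N) it stops when the force on the tool has changed by that much, and returns True; else False.
- manip.goto_joints(angles): joint-space move.
- manip.set_gripper(opening, grip_force=None): opening from 0.0 (shut) to 1.0 (fully open); grip_force is the grip in N (None keeps the last); returns when the fingers have stopped.
- manip.pause(seconds).
- kinematics.solve_ik(position, orientation): joint angles nearest the present ones, or None.
- get_image(name): name is "scene" or "top" or "wrist"; returns a dict with "image" (420x560x3 uint8, red, green, blue), "depth" (420x560 float32, m along the optical axis (not along the pixel's ray), 0 where there is no reading), "vfov" (degrees; the focal length in pixels is half the picture's height over the tangent of half this angle, whatever the lens; pixels are square), "cx", "cy" (the principal point, pixels), "k1" (the pictures are not rectified: a ray, as slopes to the right and down, at radius r is drawn at 1 + k1 r^2 times it, then the intrinsics apply), "T" (4x4, takes a point from camera to world coordinates); the wrist camera has in their place "hand_eye" (4x4, takes a point from camera to tool coordinates, whose origin is the TCP and whose axes are the tool frame's). Camera axes: x right, y up, looking along -z (the intrinsics and any distortion apply to the point x, -y, -z); pixel columns grow to the right and rows downward; lengths in m; the calibration is good to about 2 mm. A picture is of the moment at which its call begins: read the wrist's pose just before it.
A pose or a line that the arm cannot do raises manip.PlanningError and nothing moves.
- manip.close_job(): hands the job in, once; it reports no verdict.
Trained networks look in a picture, given as the dict that the camera call returned (one of the last four; its "shot" number tells which), for a name from the list of things; names that differ only in an ending like _2 or _b are one class to them, and where a whole thing is asked for, a point or a joint stands for the part that bears it (a point fixed in the world has none). Each returns a list of dicts, best first, with "score" (0 to 1); they miss things now and then, are a little off and sometimes report something else, mostly with a low value. They report only what shows in the picture. A call takes as long as a camera call.
- spotter.search_frame(query, picture): "uv" ([column, row] in pixels, amid what is visible of it).
Readings, each from a call of its own:
- manip.current_time(): time.
- manip.current_joint_pos(): joint angles.
- manip.current_qd(): joint speeds.
- manip.current_tau(): joint torques, N m.
- manip.current_tool_pos(): TCP position.
- manip.current_orientation(): TCP orientation.
- manip.current_ft_force(): force on the tool from outside, world axes, zero at the start.
- manip.current_torque(): the same for the moment, N m.
- manip.current_gripper_width(): opening from 0.0 (shut) to 1.0 (fully open).
Only numpy, scipy, OpenCV 4.12 (cv2) and the standard library are available. Lean on these libraries where they do the work, as an engineer would, in place of code of your own. Each camera call takes 0.05 s, during which the arm holds its last target.

### The job

Index the work for its next pass: turn the selector on the sloping panel to the green dot (out of gear), pull up the red plunger, swing the table clockwise (seen from above) to the very next hole and let the plunger drop home in it. Then turn the selector to the single white dot (slow gear), clicked in, and leave the other things on the bench where they are.

Things in the scene. Friction and masses are not known exactly. Their poses are not given: they have to be found in the camera images.
- selector_grip (a point): Centre of the selector's grip, a grey bar 60 mm long, 14 thick, 27 tall on a black skirt 58 wide; on the knob's axis, 13 mm above the skirt's top and 13 mm below the bar's outer face. z: knob axis out of the panel, leaning 30 degrees from vertical (the panel slopes, facing the robot's front left); x: along the bar to its pointer end (white line); y: across the bar. x, y turn with the knob.
- selector (a joint): Selector angle, rad, + clockwise facing the panel, 0 = pointer straight up the slope. Detents at -0.9 (orange bar: reverse), -0.3 (green dot: out of gear), 0.3 (one white dot: slow), 0.9 (two white dots: fast); stops at +-1.08. Starts on a white mark. About 0.13 N m takes it over; it clicks in from within 0.2 rad. Off the green dot a clutch pin holds the table fast.
- plunger_grip (a point): Centre of the red plunger knob, a vertical round grip 25 mm wide, 32 mm tall; 102 mm above the bench when home. z points up. It stands on a lug at the table's rim, 75 mm from the table's axis, and swings round with the table. Below it: a sleeve 19 mm wide, its top 18 mm below the point; the lug's top lies 34 mm below the point.
- plunger (a joint): Lift of the plunger, m: 0 = home, its 9 mm pin down in a hole; 0.016 at most. A spring pulls it down with 3.5 N at home, 9 N at the top. From 0.010 the pin is clear of the hole; let go between holes it rides on the plate at about 0.009 and drops by itself at the next hole (the round nose centres within about 2 mm).
- table (a joint): Turn of the table, rad, positive clockwise as seen from above; 0 at the start, with the plunger in a hole. The 12 holes are 0.524 rad (30 degrees) apart. About 0.05 N m of friction; it stays where it is left.
- table_axis (a point): Point on the vertical axis of the round table (124 mm wide, top 70 mm above the bench; wood 60 x 90 x 19 mm clamped on it, bolts reach 107 mm up), level with the plunger's grip. z up; x from the machine's front to its back. The panel stands to the left of the table; a motor 157 mm high, 40 mm wide, stands 68 mm behind the selector's centre.
- bit_block: Bystander: wooden block with drill bits, 45 x 150 x 124 mm.
- parts_dish: Bystander: round steel dish of screws, 115 mm wide, 28 mm high.
- mallet: Bystander: wooden mallet, 110 x 245 x 62 mm, lying.
- sanding_block: Bystander: cork sanding block, 62 x 107 x 27 mm.
- block: Bystander: brown wooden block, 40 x 70 x 22 mm.
- glue: Bystander: off-white glue bottle, 46 mm wide, 101 mm high, upright.
- jar: Bystander: amber jar with a black cap, 46 mm wide, 59 mm high, upright.

How it is judged:
By the outcome, as a careful person would: the job done as asked, in the order asked, and still so for the second after the job is handed in, with the robot touching nothing.
It also fails if it takes over 54 s, if anything falls off the work surface, if the arm or the gripper's body presses on something with over 40 N, if the wrist force passes 120 N, or if a joint passes its speed limit or range.

## Working session

There is one attempt and no reset: what is moved stays moved. The work goes in short steps, each a Python script; the robot and the scene stay as the last script left them, time stands still between calls to the robot, and variables do not carry over. Pictures are saved under pics/ and viewed, and the job is handed in when it is done.

```bash
mkdir -p pics; ls; python3 - <<'E'
from workcell import manip, kinematics, get_image, spotter
import cv2,pickle
d={}
for n in ["scene","top","wrist"]:
    p=get_image(n); d[n]=p
    cv2.imwrite(f"pics/a_{n}.png",cv2.cvtColor(p["image"],cv2.COLOR_RGB2BGR))
    print(n,p["vfov"],p["cx"],p["cy"],p["k1"],p.get("shot"))
    for q in ["selector_grip","plunger_grip","table"]:
        print(q,[(r["uv"],r["score"]) for r in spotter.search_frame(q,p)][:3])
pickle.dump(d,open("d.pkl","wb"))
print(manip.current_time(),manip.current_orientation())
E
```

```text
pics
scene 49.8226741004198 286.6204015697 209.22621339876866 -0.14705990052626086 1
selector_grip [([258.4, 187.3], 0.46), ([214.3, 193.3], 0.34)]
plunger_grip []
table [([257.5, 210.8], 0.97)]
top 43.431054201801345 276.7797706327997 207.6553915017069 -0.008691361052479701 2
selector_grip [([195.7, 178.1], 0.53)]
plunger_grip [([252.9, 186.2], 0.62)]
table [([243.6, 208.7], 0.8)]
wrist 60.676865236344575 278.25327296324167 206.96407127212484 -0.001396874936013291 3
selector_grip []
plunger_grip []
table []
0.6 [-5.78179092e-01  8.15909883e-01  8.09915979e-06  1.40364932e-05]
```

View pics/a_scene.png

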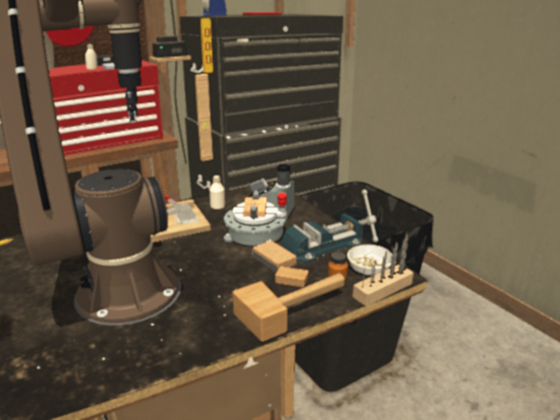

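View pics/a_top.png

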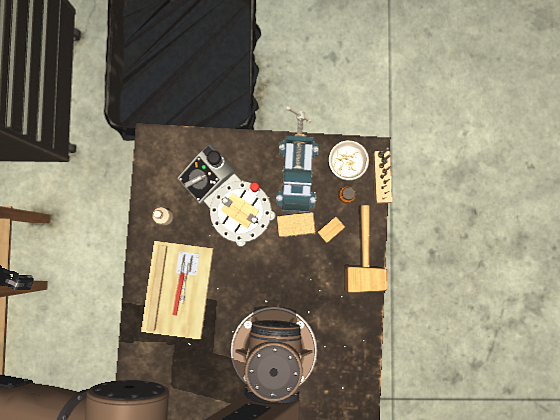

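View pics/a_wrist.png

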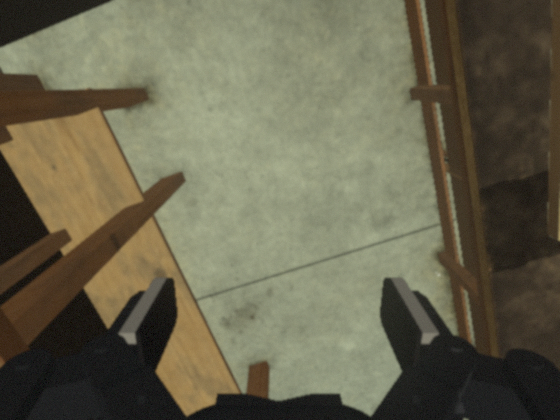

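The top view shows the table around (242,211), the red plunger at (254,187) and the selector around (199,180). The mallet, dish and other items are to the right. I'll zoom in and deproject.

```bash
cat > h.py <<'E'
import numpy as np, cv2
def K(p):
    f=p["image"].shape[0]/2/np.tan(np.radians(p["vfov"]/2)); return f
def ray(p,uv):
    f=K(p); k=np.array([[f,0,p["cx"]],[0,f,p["cy"]],[0,0,1]])
    q=cv2.undistortPoints(np.array([[uv]],float),k,np.array([p["k1"],0,0,0.]))[0,0]
    return np.array([q[0],-q[1],-1.])
def Tm(p): return np.array(p["T"])
def deproj(p,uv,z=None,T=None):
    T=Tm(p) if T is None else T
    r=T[:3,:3]@ray(p,uv); o=T[:3,3]
    if z is None:
        u,v=int(round(uv[0])),int(round(uv[1])); d=p["depth"][v,u]; return o+r*d
    return o+r*(z-o[2])/r[2]
def proj(p,X,T=None):
    T=Tm(p) if T is None else T
    c=np.linalg.inv(T)@np.append(X,1); x,y=c[0]/-c[2],-c[1]/-c[2]
    s=1+p["k1"]*(x*x+y*y); f=K(p); return np.array([p["cx"]+f*x*s,p["cy"]+f*y*s])
E
python3 - <<'E'
import pickle; from h import *
d=pickle.load(open("d.pkl","rb"))
for n,(a,b,c,e) in dict(top=(160,130,290,255),scene=(180,150,320,260)).items():
    im=d[n]["image"][b:e,a:c]; cv2.imwrite(f"pics/b_{n}.png",cv2.cvtColor(cv2.resize(im,None,fx=5,fy=5,interpolation=cv2.INTER_CUBIC),cv2.COLOR_RGB2BGR))
p=d["top"]; print(Tm(p))
for uv in [(254.5,187),(199,180),(242,211),(243.6,208.7)]: print(uv,deproj(p,uv))
print(deproj(p,(254.5,187),.118))
# red pixels
im=p["image"].astype(int); m=(im[...,0]>150)&(im[...,1]<60)&(im[...,2]<60); m[:,:240]=0; m[:160]=0;m[230:]=0
v,u=np.nonzero(m); print(u.mean(),v.mean(),len(u),deproj(p,(u.mean(),v.mean()),.116), [p["depth"][a,b] for a,b in zip(v,u)][:10])
E
```

```text
[[ 8.67267256e-03  9.96464840e-01 -8.35619939e-02  2.80405882e-01]
 [-9.99950522e-01  9.04940041e-03  4.13065640e-03  1.32410202e-03]
 [ 4.87223982e-03  8.35220356e-02  9.96494019e-01  1.53534976e+00]
 [ 0.00000000e+00  0.00000000e+00  0.00000000e+00  1.00000000e+00]]
(254.5, 187) [0.4543581  0.0560814  0.12155782]
(199, 180) [0.47497112 0.20936626 0.09973847]
(242, 211) [0.39139927 0.09074899 0.09149927]
(243.6, 208.7) [0.39834576 0.08685955 0.08447348]
[0.45479585 0.0562192  0.118     ]
255.0909090909091 186.45454545454547 22 [0.45654487 0.05471388 0.116     ] [np.float32(1.4327829), np.float32(1.4348845), np.float32(1.4325453), np.float32(1.4249363), np.float32(1.4278367), np.float32(1.4294741), np.float32(1.4285043), np.float32(1.5431352), np.float32(1.430843), np.float32(1.4288274)]
```

View pics/b_top.png

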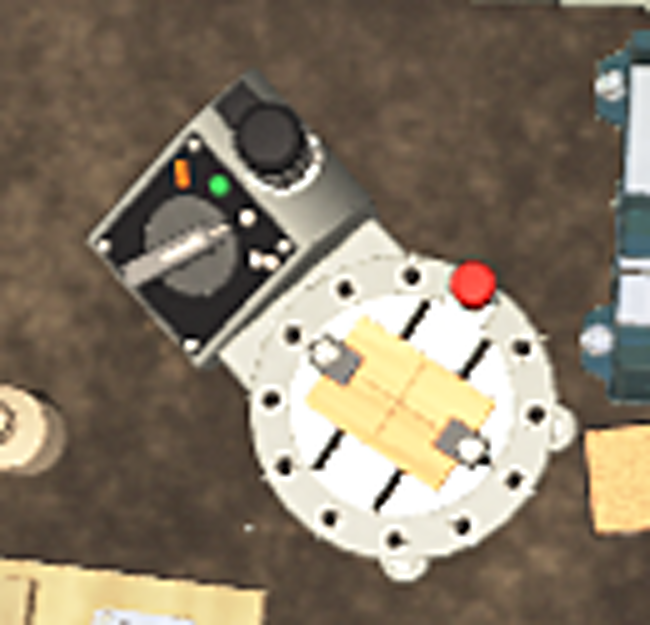

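View pics/b_scene.png

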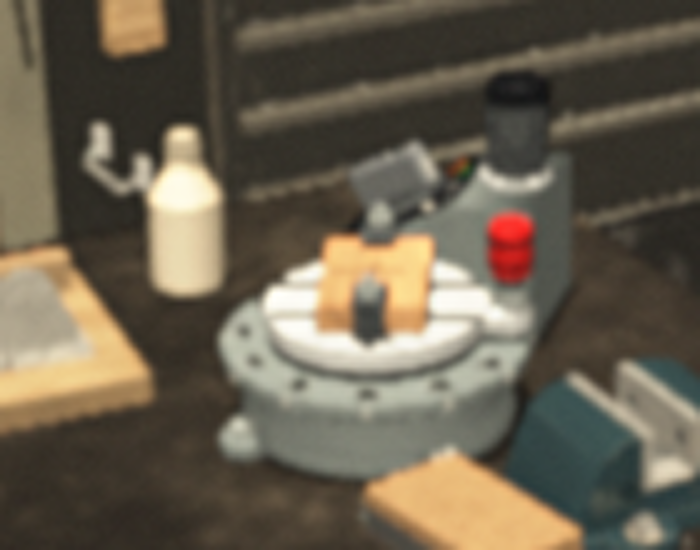

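Selector currently sits on the single white dot (the pointer is about 18° clockwise of upslope). The plunger is at the upper right of the table. I'll take a closer look with the wrist camera.

```bash
python3 - <<'E'
from workcell import manip, kinematics, get_image, spotter
from h import *; import pickle
from scipy.spatial.transform import Rotation as R
q=[-0.578,0.816,0,0]; q=np.array(q)/np.linalg.norm(q)
p=get_image("wrist"); H=np.array(p["hand_eye"]); print(H.round(3))
for yaw in [0,90,180,270]:
  qq=(R.from_euler('z',yaw,degrees=True)*R.from_matrix([[1,0,0],[0,-1,0],[0,0,-1]])).as_quat()
  for z in (.25,.3):
    for xy in [(.47,.13),(.43,.13)]:
        s=kinematics.solve_ik([*xy,z],qq); print(yaw,z,xy,None if s is None else np.round(s,2), (R.from_quat(qq).as_matrix()@H[:3,3]).round(3))
E
```

```text
[[ 1.     0.001  0.001  0.   ]
 [ 0.001 -0.947 -0.322 -0.083]
 [ 0.     0.322 -0.947 -0.172]
 [ 0.     0.     0.     1.   ]]
0 0.25 (0.47, 0.13) [ 0.67  0.01 -0.31  0.   -1.25  2.47] [0.    0.083 0.172]
0 0.25 (0.43, 0.13) [ 0.73 -0.06 -0.38  0.   -1.25  2.41] [0.    0.083 0.172]
0 0.3 (0.47, 0.13) [ 0.67 -0.01 -0.22  0.   -1.36  2.47] [0.    0.083 0.172]
0 0.3 (0.43, 0.13) [ 0.73 -0.08 -0.29  0.   -1.36  2.41] [0.    0.083 0.172]
90 0.25 (0.47, 0.13) [ 0.67  0.01 -0.31  0.   -1.25 -2.24] [-0.083  0.     0.172]
90 0.25 (0.43, 0.13) [ 0.73 -0.06 -0.38  0.   -1.25 -2.31] [-0.083  0.     0.172]
90 0.3 (0.47, 0.13) [ 0.67 -0.01 -0.22  0.   -1.36 -2.24] [-0.083  0.     0.172]
90 0.3 (0.43, 0.13) [ 0.73 -0.08 -0.29  0.   -1.36 -2.31] [-0.083  0.     0.172]
180 0.25 (0.47, 0.13) [ 0.67  0.01 -0.31  0.   -1.25 -0.67] [-0.    -0.083  0.172]
180 0.25 (0.43, 0.13) [ 0.73 -0.06 -0.38  0.   -1.25 -0.73] [-0.    -0.083  0.172]
180 0.3 (0.47, 0.13) [ 0.67 -0.01 -0.22  0.   -1.36 -0.67] [-0.    -0.083  0.172]
180 0.3 (0.43, 0.13) [ 0.73 -0.08 -0.29  0.   -1.36 -0.73] [-0.    -0.083  0.172]
270 0.25 (0.47, 0.13) [ 0.67  0.01 -0.31  0.   -1.25  0.9 ] [ 0.083 -0.     0.172]
270 0.25 (0.43, 0.13) [ 0.73 -0.06 -0.38  0.   -1.25  0.84] [ 0.083 -0.     0.172]
270 0.3 (0.47, 0.13) [ 0.67 -0.01 -0.22  0.   -1.36  0.9 ] [ 0.083 -0.     0.172]
270 0.3 (0.43, 0.13) [ 0.73 -0.08 -0.29  0.   -1.36  0.84] [ 0.083 -0.     0.172]
```

```bash
cat >> h.py <<'E'
from scipy.spatial.transform import Rotation as R
def wshot():
    from workcell import manip,get_image
    t=np.array(manip.current_tool_pos()); q=manip.current_orientation()
    p=get_image("wrist"); T=np.eye(4); T[:3,:3]=R.from_quat(q).as_matrix(); T[:3,3]=t
    p["T"]=T@np.array(p["hand_eye"]); return p
def save(p,name,box=None,s=1):
    im=p["image"]
    if box: a,b,c,e=box; im=cv2.resize(im[b:e,a:c],None,fx=s,fy=s,interpolation=cv2.INTER_CUBIC)
    cv2.imwrite("pics/"+name,cv2.cvtColor(im,cv2.COLOR_RGB2BGR))
DOWN=np.array([[1,0,0],[0,-1,0],[0,0,-1.]])
E
python3 - <<'E'
from workcell import manip, kinematics, get_image, spotter
from h import *; import pickle
manip.set_gripper(0.5)
manip.reach([.43,.13,.30],(R.from_euler('z',180,degrees=True)*R.from_matrix(DOWN)).as_quat())
p=wshot(); save(p,"c.png"); pickle.dump(p,open("c.pkl","wb"))
for q in ["selector_grip","plunger_grip","table"]:
  print(q,[(r["uv"],r["score"],deproj(p,r["uv"]).round(4)) for r in spotter.search_frame(q,p)][:3])
print(manip.current_time())
E
```

```text
selector_grip [([237.5, 234.8], 0.59, array([0.4754, 0.2056, 0.104 ]))]
plunger_grip [([252.9, 96.6], 0.74, array([0.454 , 0.058 , 0.1168]))]
table []
3.3417
```

View pics/c.png

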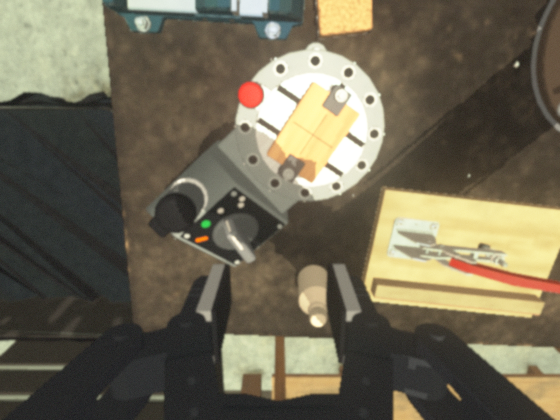

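Wrist view: plunger at (250,95), selector bar around (238,238), table around (315,122). Next I'll take geometry from the depth image.

```bash
python3 - <<'E'
from h import *; import pickle
p=pickle.load(open("c.pkl","rb"))
save(p,"c2.png",(150,170,310,280),5)
# full cloud
h,w=p["depth"].shape; f=K(p); T=p["T"]
vv,uu=np.mgrid[:h,:w]; 
pts=np.stack([uu,vv],-1).reshape(-1,1,2).astype(float)
k=np.array([[f,0,p["cx"]],[0,f,p["cy"]],[0,0,1]])
q=cv2.undistortPoints(pts,k,np.array([p["k1"],0,0,0.]))[:,0]
D=p["depth"].ravel()
X=(np.stack([q[:,0],-q[:,1],-np.ones(len(q))],1)*D[:,None])@T[:3,:3].T+T[:3,3]
X=X.reshape(h,w,3); np.save("cloud.npy",X)
# panel plane: dark pixels around the knob
im=p["image"].astype(int)
reg=np.zeros((h,w),bool); reg[185:265,170:290]=1; reg&=D.reshape(h,w)>0
dark=reg&(im.max(2)<45)
P=X[dark]; best=None
rng=np.random.default_rng(0)
for _ in range(500):
    a,b,c=P[rng.choice(len(P),3,False)]; n=np.cross(b-a,c-a); 
    if np.linalg.norm(n)<1e-9: continue
    n/=np.linalg.norm(n); n*=np.sign(n[2]); s=(abs((P-a)@n)<.002).sum()
    if best is None or s>best[0]: best=(s,n,a)
s,n,a=best; In=P[abs((P-a)@n)<.002]; c=In.mean(0); n=np.linalg.svd(In-c)[2][2]; n*=np.sign(n[2])
print(len(P),s,"n",n,"lean",np.degrees(np.arccos(n[2])),"az",np.degrees(np.arctan2(n[1],n[0])),"c",c)
# height above panel map
Hh=((X-c)@n)*1000; Hh[~(D.reshape(h,w)>0)]=0
g=np.clip(Hh[170:280,150:310]*4+40,0,255).astype(np.uint8)
cv2.imwrite("pics/c3.png",cv2.applyColorMap(cv2.resize(g,None,fx=5,fy=5,interpolation=0),cv2.COLORMAP_JET))
np.set_printoptions(linewidth=250)
print(Hh[205:270:3,200:275:3].round(0).astype(int))
m=(im[...,0]>150)&(im[...,1]<60)&(im[...,2]<60); m[:60]=0;m[130:]=0
v,u=np.nonzero(m); print(u.mean(),v.mean(),len(u),np.median(X[m],0), X[m].max(0),X[m].min(0))
E
```

```text
441 225 n [-0.36898802 -0.17700903  0.91242295] lean 24.157637068512408 az -154.37227410136924 c [0.51610547 0.1573816  0.15437665]
[[ -27  -39  -54  -59  -58  -57  -55  -56  -55  -55  -55  -56  -56    0  -56  -56  -58  -56  -58  -58  -61  -62  -62  -64  -74]
 [ -28  -55  -59  -61  -57  -57  -57  -56  -58  -57  -59  -57  -59  -59  -60  -59  -59  -59  -60  -60  -60  -61  -63  -65  -66]
 [ -36  -61  -63  -58  -60  -59  -58  -58  -61  -61  -59  -61  -60  -63  -62  -63  -62  -63  -63  -63  -62  -64  -64  -68  -67]
 [ -64  -63  -61  -62  -60  -61  -62  -62  -63  -62  -62  -63  -59  -58  -57  -58  -61  -64  -64  -64  -66  -67  -65  -66  -69]
 [ -65  -63  -63  -63  -64  -64  -64  -64  -64  -59  -60  -58  -60  -60  -58  -59  -57  -61  -63  -69  -68  -69  -67  -69  -70]
 [ -65  -65  -65  -66  -66  -66  -66  -64  -62  -54  -52  -53  -62  -61  -61  -62  -60  -62  -64  -70  -71  -73  -71  -70  -73]
 [ -68  -66  -66  -68  -69  -70  -66  -62  -54  -52  -50  -49  -63  -63  -64  -64  -65  -64  -64  -67  -73  -73  -74  -76  -75]
 [ -71  -69  -69  -71  -71  -69  -65  -65  -51  -49  -47  -42  -48  -67 
[... 1424 characters left out ...]
-59  -59 -143 -143 -143 -141 -138 -136]
 [-177 -174 -173 -171 -169 -167 -166 -167 -163 -113 -112 -107 -107 -109 -155 -152  -63 -147 -148 -146 -145 -143 -141 -139 -136]
 [-177 -175 -174 -173 -171  194  196  195  198  197 -161 -115 -116 -156 -155 -153 -151 -149 -147 -147 -145 -144 -142 -140 -136]
 [-178 -177 -175 -173  197  197  198  199  199  200 -161 -159 -159 -158 -155 -155 -151 -150 -151 -148 -147 -144 -143 -142 -139]]<stdin>:33: RuntimeWarning: Mean of empty slice.
  ret = ret.dtype.type(ret / rcount)
  return _methods._mean(a, axis=axis, dtype=dtype,
  ret = um.true_divide(
Traceback (most recent call last):
ValueError: zero-size array to reduction operation maximum which has no identity
```

View pics/c2.png

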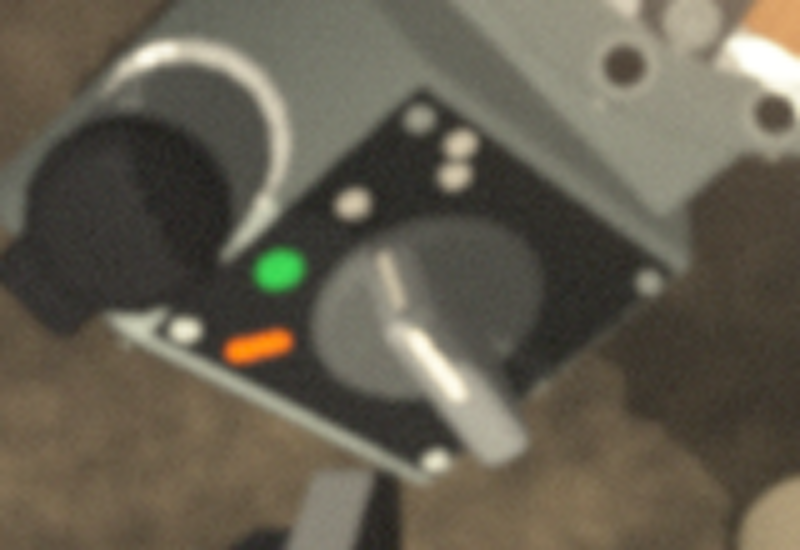

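View pics/c3.png

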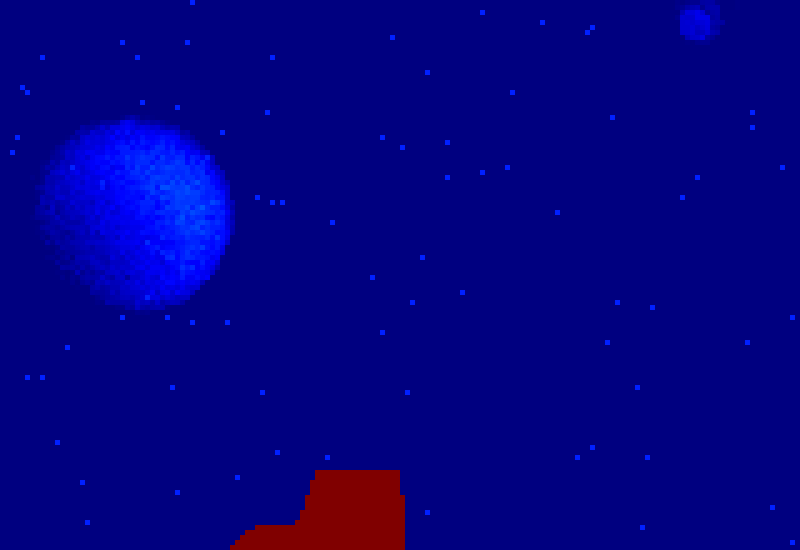

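```bash
cat > g.py <<'E'
from h import *; import pickle
p=pickle.load(open("c.pkl","rb")); X=np.load("cloud.npy"); im=p["image"].astype(int)
h,w=p["depth"].shape; ok=p["depth"]>0
scr=np.array([(420,118),(648,283),(435,460),(185,330)])/5+[150,170]-0.4
m=np.zeros((h,w),np.uint8); cv2.fillPoly(m,[scr.round().astype(int)],1)
kn=np.zeros((h,w),np.uint8); cv2.ellipse(kn,(int(150+428/5),int(170+308/5)),(28,24),0,0,360,1,-1)
cv2.line(kn,(225,218),(252,262),1,18)
P=X[(m>0)&(kn==0)&ok]
from scipy.optimize import least_squares
c=np.median(P,0); n=np.array([-.3,.3,.87])
for _ in range(15):
    In=P[abs((P-c)@n)<(.02 if _<5 else .004)]; c=In.mean(0); n=np.linalg.svd(In-c,full_matrices=False)[2][2]; n*=np.sign(n[2])
print(len(P),len(In),"n",n.round(4),"lean",np.degrees(np.arccos(n[2])),"az",np.degrees(np.arctan2(n[1],n[0])),"c",c)
# enforce lean 30 keep azimuth
az=np.arctan2(n[1],n[0])
def onplane(uv,hh=0):
    r=p["T"][:3,:3]@ray(p,uv); o=p["T"][:3,3]; return o+r*(((c-o)@n+hh)/(r@n))
S=np.array([onplane(u) for u in scr]); print("screws",S.round(4)); print("side",np.linalg.norm(S-np.roll(S,-1,0),axis=1).round(4),"ctr",S.mean(0).round(4))
up=np.array([0,0,1])-n*n[2]; up/=np.linalg.norm(up); rt=np.cross(up,n)
for nm,uv in dict(orange=(258,346),green=(280,270),one=(353,203),two=(457,160)).items():
    q=onplane(np.array(uv)/5+[150,170]-.4)-S.mean(0); print(nm,np.degrees(np.arctan2(q@rt,q@up)).round(1),(q@rt).round(4),(q@up).round(4))
Hh=(X-c)@n
print("az screws",  [(S[i]-S[(i+1)%4]).round(4) for i in range(4)])
reg=np.zeros((h,w),bool); reg[205:268,205:262]=1; reg&=ok
hist=np.histogram(Hh[reg],bins=np.arange(-.01,.06,.002)); print(list(zip((hist[1]*1000).round(),hist[0])))
E
python3 g.py
```

```text
1068 1068 n [-0.3367  0.3725  0.8648] lean 30.140216354372367 az 132.10433919676024 c [0.48552205 0.20530853 0.07293808]
screws [[0.4797 0.1616 0.0895]
 [0.4288 0.219  0.045 ]
 [0.4853 0.2694 0.0452]
 [0.5362 0.2129 0.0894]]
side [0.0886 0.0757 0.088  0.0763] ctr [0.4825 0.2157 0.0673]
orange -51.6 -0.0326 0.0259
green -17.3 -0.0121 0.0386
one 17.3 0.0121 0.039
two 51.4 0.0352 0.0281
az screws [array([ 0.0509, -0.0574,  0.0445]), array([-0.0564, -0.0505, -0.0002]), array([-0.051 ,  0.0565, -0.0442]), array([ 0.0565,  0.0513, -0.0001])]
[(np.float64(-10.0), np.int64(0)), (np.float64(-8.0), np.int64(0)), (np.float64(-6.0), np.int64(9)), (np.float64(-4.0), np.int64(111)), (np.float64(-2.0), np.int64(769)), (np.float64(0.0), np.int64(698)), (np.float64(2.0), np.int64(91)), (np.float64(4.0), np.int64(476)), (np.float64(6.0), np.int64(257)), (np.float64(8.0), np.int64(11)), (np.float64(10.0), np.int64(27)), (np.float64(12.0), np.int64(22)), (np.float64(14.0), np.int64(26)), (np.float64(16.0), np.int64(20)), (np.float64(18.0), np.int64(27)), (np.float64(20.0), np.int64(24)), (np.float64(22.0), np.int64(25)), (np.float64(24.0), np.int64(29)), (np.float64(26.0), np.int64(24)), (np.float64(28.0), np.int64(59)), (np.float64(30.0), np.int64(167)), (np.float64(32.0), np.int64(198)), (np.float64(34.0), np.int64(1)), (np.float64(36.0), np.int64(0)), (np.float64(38.0), np.int64(0)), (np.float64(40.0), np.int64(0)), (np.float64(42.0), np.int64(0)), (np.float64(44.0), np.int64(0)), (np.float64(46.0), np.int64(0)), (np.float64(48.0), np.int64(0)), (np.float64(50.0), np.int64(0)), (np.float64(52.0), np.int64(0)), (np.float64(54.0), np.int64(0)), (np.float64(56.0), np.int64(0))]
```

```bash
cat >> g.py <<'E'
print('----')
def uvpl(Q): d=Q-S.mean(0); return np.stack([d@rt,d@up],-1)
B=uvpl(X[reg&(Hh>.029)&(Hh<.035)]); r=cv2.minAreaRect((B*1000).astype(np.float32)); print("bar",r,B.mean(0))
cc=B.mean(0); ev=np.linalg.svd(B-cc)[2][0]; print("angle cw from up",np.degrees(np.arctan2(ev[0],ev[1])))
for it in range(2):
  Sk=uvpl(X[reg&(Hh>.003)&(Hh<.0085)]); r2=cv2.minEnclosingCircle((Sk*1000).astype(np.float32)); 
print("skirt",r2, np.percentile(Sk,[1,99],axis=0))
# plunger
mm=(im[...,0]>140)&(im[...,1]<80)&(im[...,2]<80); mm[:60]=0; mm[130:]=0; mm[:,300:]=0; mm[:,:220]=0
Q=X[mm&ok]; tp=Q[Q[:,2]>Q[:,2].max()-.006]; print("plunger top",Q[:,2].max(),tp.mean(0),tp.max(0),tp.min(0),np.array(cv2.minEnclosingCircle((tp[:,:2]*1000).astype(np.float32))[0]))
# holes: dark blobs on plate
g=im.max(2).astype(np.uint8)
R_=X[60:205,225:400]; sel=(g<70)
lab=cv2.connectedComponentsWithStats(sel[40:210,220:400].astype(np.uint8))
for st,ce in zip(lab[2],lab[3]):
    if 20<st[4]<120: u=ce+[220,40]; print(u.round(1),st[4],deproj(p,u,.045).round(4),X[int(u[1])-8,int(u[0]),2].round(3))
E
python3 g.py | sed -n '/----/,$p'
```

```text
----
bar ((1.5506887435913086, 2.157196044921875), (59.833011627197266, 13.602222442626953), 72.79812622070312) [0.00245348 0.00411066]
angle cw from up -162.59904158352356
skirt ((1.1931281089782715, 1.5907247066497803), 28.881675720214844) [[-0.02498991 -0.02269889]
 [ 0.02818441  0.02893101]]
plunger top 0.11837066749489045 [0.46467594 0.05119503 0.11569669] [0.46853994 0.06033513 0.11837067] [0.45735821 0.04495814 0.11239213] [462.46466064  53.09988403]
```

```bash
cat > g2.py <<'E'
from h import *; import pickle
p=pickle.load(open("c.pkl","rb")); X=np.load("cloud.npy"); im=p["image"].astype(float); ok=p["depth"]>0
mm=(im[...,0]>2*im[...,1])&(im[...,0]>2*im[...,2])&(im[...,0]>60); b=np.zeros_like(mm); b[70:120,225:280]=1; mm&=b
v,u=np.nonzero(mm); print(len(u),u.min(),u.max(),v.min(),v.max())
Q=X[mm&ok]; print(np.percentile(Q,[2,50,98],axis=0).round(4))
tp=Q[(Q[:,2]>.112)]; print(len(tp),tp.mean(0), np.percentile(tp,[1,99],axis=0).round(4),cv2.minEnclosingCircle((tp[:,:2]*1000).astype(np.float32)))
print("mask px minrect -> ", cv2.minAreaRect(np.stack([u,v],1).astype(np.float32)))
x=X[40:215,220:400].reshape(-1,3)
for lo,hi in [(.066,.074),(.03,.065)]:
    print(lo,np.histogram(x[(x[:,2]>lo)&(x[:,2]<hi)][:,2],bins=8))
T=x[(x[:,2]>.066)&(x[:,2]<.074)]; print(cv2.minEnclosingCircle((T[:,:2]*1000).astype(np.float32)), np.percentile(T,[.5,99.5],axis=0))
save(p,"c4.png",(225,35,395,210),4)
E
python3 g2.py
```

```text
499 238 262 82 107
[[0.4463 0.0459 0.1132]
 [0.4568 0.0557 0.117 ]
 [0.4676 0.0658 0.1189]]
490 [0.45675857 0.05578496 0.11685012] [[0.4461 0.045  0.1133]
 [0.4683 0.0667 0.1191]] ((456.9396057128906, 55.88889694213867), 11.788122177124023)
mask px minrect ->  ((249.75003051757812, 93.75001525878906), (24.748737335205078, 24.041629791259766), 45.0)
0.066 (array([  71,  362, 1412, 2030,  765,  126,   47,   42]), array([0.06600929, 0.06700389, 0.06799849, 0.06899309, 0.0699877 ,
       0.0709823 , 0.0719769 , 0.0729715 , 0.0739661 ]))
0.03 (array([  16,  994,   99,  260, 7035,  114,   96,  133]), array([0.03011707, 0.03447371, 0.03883034, 0.04318698, 0.04754362,
       0.05190026, 0.05625689, 0.06061353, 0.06497017]))
((413.3057861328125, 119.16665649414062), 91.4759750366211) [[0.33379584 0.03665349 0.06637978]
 [0.48413536 0.19149343 0.07324941]]
```

View pics/c4.png

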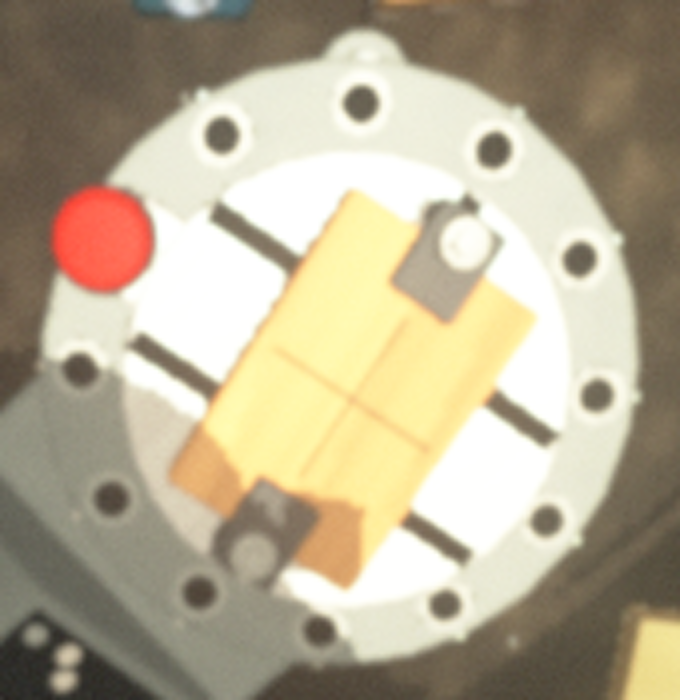

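```bash
cat > g3.py <<'E'
from h import *; import pickle
from scipy.optimize import least_squares
p=pickle.load(open("c.pkl","rb"))
hp=np.array([(222,135),(361,104),(494,150),(580,259),(597,397),(546,521),(445,605),(320,632),(200,593),(112,499),(80,370)])/4+[225,35]-.375
Q=np.array([deproj(p,u,.0495) for u in hp])[:,:2]
r=least_squares(lambda s:np.hypot(*(Q-s[:2]).T)-s[2],[.39,.09,.075]); print(r.x,r.fun.round(4))
print(np.diff(np.degrees(np.unwrap(np.arctan2(*(Q-r.x[:2]).T[::-1])))).round(1))
a=np.degrees(np.arctan2(*(Q-r.x[:2]).T[::-1])); print(a.round(1))
pl=np.array([.4563,.0558])-r.x[:2]; print(np.hypot(*pl),np.degrees(np.arctan2(pl[1],pl[0])))
E
python3 g3.py
```

```text
[0.39381824 0.09736167 0.07514258] [ 0.0001 -0.0001  0.0001  0.0001  0.     -0.0001 -0.0001  0.0004 -0.0001
 -0.0002  0.0001]
[-29.9 -30.  -29.9 -30.3 -29.8 -30.  -29.9 -29.9 -30.1 -29.8]
[ -63.   -92.9 -122.9 -152.8  176.8  147.   117.    87.1   57.2   27.1
   -2.7]
0.0750422715475726 -33.63109481814329
```

Geometry agrees with the specs: marks fall at ±17.3° and ±51.5°, the panel leans 30.1°, the holes are 30° apart at 75.1 mm radius, and the plunger top is at 0.118. Next is an IK check for the selector and plunger poses.

```bash
cat > k.py <<'E'
from h import *
n=np.array([-0.3367,0.3725,0.8648]); n/=np.linalg.norm(n)
up=np.array([0,0,1])-n*n[2]; up/=np.linalg.norm(up); rt=np.cross(up,n)
S0=np.array([0.4825,0.2157,0.0673])+.0007*rt+.001*up
AX=np.array([.3938,.0974])
def selpose(a,h,s=1):
    b=np.cos(a)*up+np.sin(a)*rt; z=-n; y=s*b; x=np.cross(y,z)
    return S0+n*h, R.from_matrix(np.stack([x,y,z],1)).as_quat()
def plpose(deg,z,s=1,yaw=None):
    t=np.radians(deg); pos=[AX[0]+.075*np.cos(t),AX[1]+.075*np.sin(t),z]
    w=t if yaw is None else np.radians(yaw)
    y=s*np.array([np.cos(w),np.sin(w),0]); zz=np.array([0,0,-1.]); x=np.cross(y,zz)
    return pos,R.from_matrix(np.stack([x,y,zz],1)).as_quat()
E
python3 - <<'E'
from workcell import kinematics,manip
from k import *
f=lambda s:None if s is None else np.round(s,2)
print(np.cross(rt,up)@n)
for s in (1,-1):
    for a in (.3,-.3):
        for h in (.09,.009): print("sel",s,a,h,f(kinematics.solve_ik(*selpose(a,h,s))))
    for d in (-33,-48,-63,-66):
        for z in (.15,.09): print("pl",s,d,z,f(kinematics.solve_ik(*plpose(d,z,s))))
E
```

```text
0.9999999999999998
sel 1 0.3 0.09 [ 1.23  0.19 -0.7   0.54 -1.03  1.98]
sel 1 0.3 0.009 [ 1.12  0.27 -0.82  0.69 -0.82  1.9 ]
sel 1 -0.3 0.09 [ 1.23  0.19 -0.7   0.54 -1.03  2.58]
sel 1 -0.3 0.009 [ 1.12  0.27 -0.82  0.69 -0.82  2.5 ]
pl 1 -33 0.15 [ 0.55  0.04 -0.52  0.   -1.01 -2.7 ]
pl 1 -33 0.09 [ 0.55  0.11 -0.6   0.   -0.86 -2.7 ]
pl 1 -48 0.15 [ 0.54  0.02 -0.54  0.   -1.01 -2.95]
pl 1 -48 0.09 [ 0.54  0.09 -0.63  0.   -0.85 -2.95]
pl 1 -63 0.15 None
pl 1 -63 0.09 None
pl 1 -66 0.15 [ 0.54 -0.02 -0.58  0.   -1.01  3.02]
pl 1 -66 0.09 [ 0.54  0.05 -0.67  0.   -0.85  3.02]
sel -1 0.3 0.09 [ 1.23  0.19 -0.7   0.54 -1.03 -1.16]
sel -1 0.3 0.009 [ 1.12  0.27 -0.82  0.69 -0.82 -1.25]
sel -1 -0.3 0.09 [ 1.23  0.19 -0.7   0.54 -1.03 -0.56]
sel -1 -0.3 0.009 [ 1.12  0.27 -0.82  0.69 -0.82 -0.65]
pl -1 -33 0.15 [ 0.55  0.04 -0.52  0.   -1.01  0.44]
pl -1 -33 0.09 [ 0.55  0.11 -0.6   0.   -0.86  0.44]
pl -1 -48 0.15 [ 0.54  0.02 -0.54  0.   -1.01  0.19]
pl -1 -48 0.09 [ 0.54  0.09 -0.63  0.   -0.85  0.19]
pl -1 -63 0.15 [ 0.53 -0.01 -0.58  0.   -1.01 -0.06]
pl -1 -63 0.09 [ 0.53  0.06 -0.66  0.   -0.85 -0.06]
pl -1 -66 0.15 [ 0.54 -0.02 -0.58  0.   -1.01 -0.12]
pl -1 -66 0.09 [ 0.54  0.05 -0.67  0.   -0.85 -0.12]
```

```bash
python3 - <<'E'
from workcell import kinematics,manip,get_image
from k import *
manip.set_gripper(0.5,25)
manip.reach(*selpose(.3,.10,-1))
print(manip.servo_line(*selpose(.3,.0105,-1),speed=.06,stop_force=8))
P=np.array(manip.current_tool_pos()); print((P-S0)@n,(P-S0)@rt,(P-S0)@up,np.round(manip.current_ft_force(),1))
p=wshot(); save(p,"d1.png"); 
manip.set_gripper(0.0,25)
print(manip.current_gripper_width(),np.round(manip.current_ft_force(),1),np.round(manip.current_torque(),2))
P=np.array(manip.current_tool_pos()); print((P-S0)@n,(P-S0)@rt,(P-S0)@up)
p=wshot(); save(p,"d2.png"); print(manip.current_time())
E
```

```text
False
0.01082897216854894 -0.00026407791684514986 -4.698654556273534e-05 [-0.2  0.3  0. ]
0.0010043551420783386 [-0.1  0.4 -1.4] [ 1.15  1.11 -0.02]
0.010499957700489134 2.0899787929692416e-05 8.385737033537143e-06
6.625
```

View pics/d1.png

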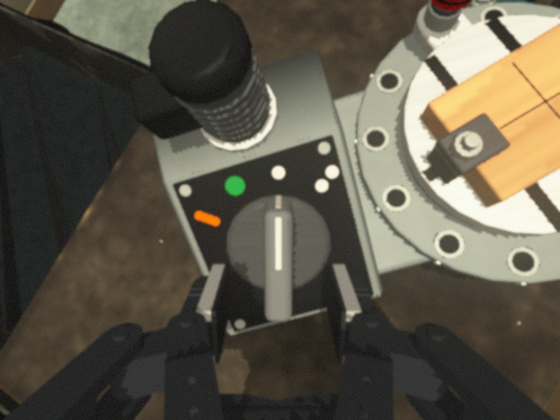

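View pics/d2.png

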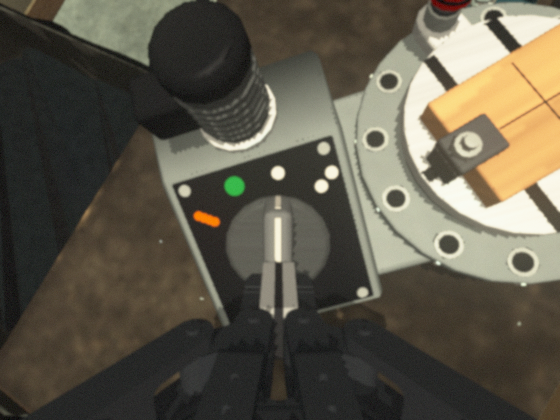

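The fingers shut on nothing (width 0.001), even though in view they line up with the bar. I'll check the depths.

```bash
python3 - <<'E'
from workcell import kinematics,manip,get_image
from k import *; import pickle
p=wshot(); pickle.dump(p,open("e.pkl","wb"))
print("tcp px",proj(p,np.array(manip.current_tool_pos())), "sel", proj(p,S0), proj(p,S0+n*.032))
np.set_printoptions(linewidth=200)
for uv in [(278,205),(278,220),(278,240),(278,255),(278,265),(278,275),(278,290),(278,300),(240,240),(315,240),(340,200),(200,250),(235,186)]:
    X=deproj(p,uv); print(uv,p["depth"][uv[1],uv[0]].round(4),"h",((X-S0)@n).round(4),((X-S0)@rt).round(4),((X-S0)@up).round(4))
save(p,"e.png",(200,180,360,330),5)
s=get_image("scene"); save(s,"e_s.png",(200,130,330,230),6)
s=get_image("top"); save(s,"e_t.png",(150,130,280,230),6)
E
```

```text
tcp px [277.44986878 250.01123255] sel [277.45782044 241.85983762] [277.26545931 269.86425172]
(278, 205) 0.1665 h 0.0253 0.0093 0.0287
(278, 220) 0.16 h 0.0336 0.008 0.0246
(278, 240) 0.164 h 0.0328 0.005 0.015
(278, 255) 0.1665 h 0.0327 0.0028 0.0077
(278, 265) 0.1513 h 0.0478 0.0036 0.0104
(278, 275) 0.1437 h 0.0559 0.0036 0.0102
(278, 290) 0.1333 h 0.0669 0.0036 0.0101
(278, 300) 0.1264 h 0.0741 0.0037 0.0105
(240, 240) 0.1937 h 0.0056 -0.0182 0.0094
(315, 240) 0.1916 h 0.0074 0.0205 -0.0017
(340, 200) 0.1922 h -0.0 0.0393 0.0134
(200, 250) 0.2021 h -0.0003 -0.0432 0.008
(235, 186) 0.1891 h 0.0006 -0.0117 0.0376
```

View pics/e.png

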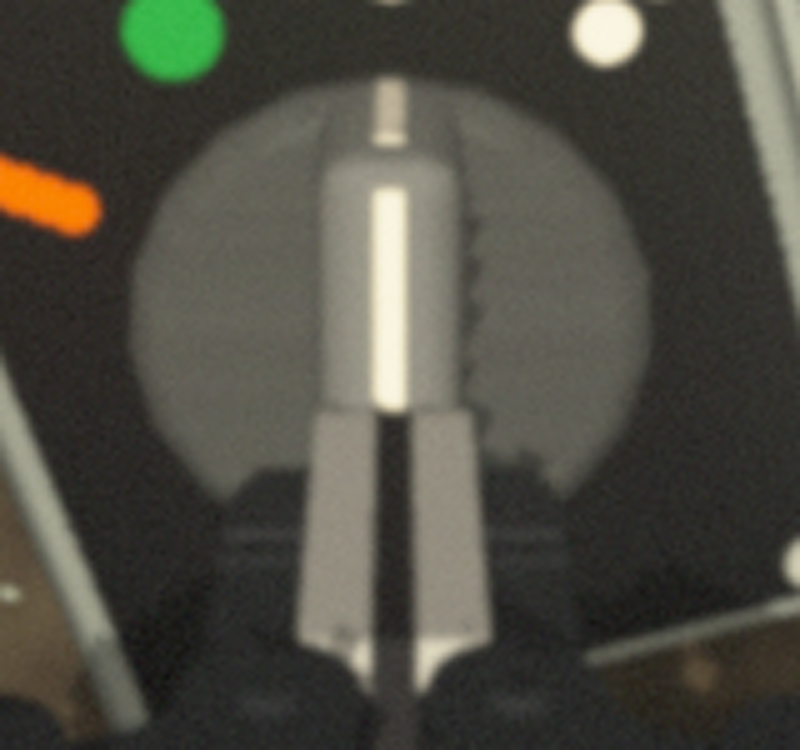

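View pics/e_s.png

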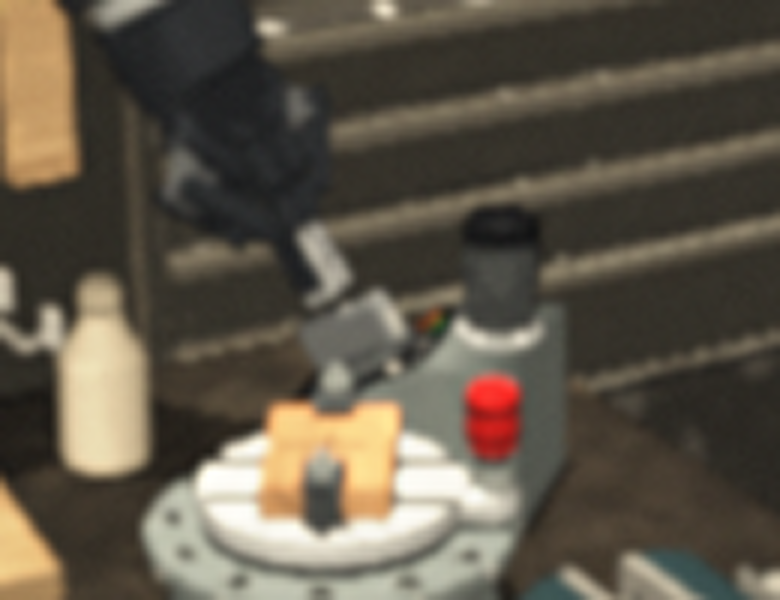

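```bash
python3 - <<'E'
from h import *; import pickle
p=pickle.load(open("e.pkl","rb")); H=np.array(p["hand_eye"])
np.set_printoptions(linewidth=200,suppress=True)
for c in (266,270,278,286,290):
  print(c,[(r,(deproj(p,(c,r),T=H)*1000).round(0).tolist()) for r in range(255,320,6)])
E
```

```text
266 [(255, [-5.0, -7.0, -20.0]), (261, [-5.0, -4.0, -20.0]), (267, [-5.0, -11.0, -39.0]), (273, [-4.0, -11.0, -44.0]), (279, [-4.0, -11.0, -49.0]), (285, [-4.0, -11.0, -54.0]), (291, [-4.0, -11.0, -58.0]), (297, [-4.0, -11.0, -61.0]), (303, [-4.0, -11.0, -65.0]), (309, [-4.0, -11.0, -68.0]), (315, [-3.0, -12.0, -73.0])]
270 [(255, [-3.0, -8.0, -21.0]), (261, [-3.0, -5.0, -22.0]), (267, [-3.0, -11.0, -40.0]), (273, [-3.0, -11.0, -44.0]), (279, [-3.0, -11.0, -49.0]), (285, [-3.0, -11.0, -54.0]), (291, [-3.0, -11.0, -58.0]), (297, [-2.0, -11.0, -62.0]), (303, [-2.0, -11.0, -65.0]), (309, [-2.0, -10.0, -68.0]), (315, [-2.0, -12.0, -74.0])]
278 [(255, [0.0, -8.0, -22.0]), (261, [0.0, -5.0, -23.0]), (267, [0.0, -11.0, -38.0]), (273, [0.0, -11.0, -45.0]), (279, [0.0, -11.0, -49.0]), (285, [0.0, -10.0, -52.0]), (291, [0.0, -11.0, -58.0]), (297, [0.0, -11.0, -62.0]), (303, [0.0, -10.0, -64.0]), (309, [0.0, -10.0, -67.0]), (315, [0.0, -8.0, -68.0])]
286 [(255, [4.0, -9.0, -23.0]), (261, [4.0, -5.0, -22.0]), (267, [4.0, -10.0, -38.0]), (273, [4.0, -10.0, -43.0]), (279, [4.0, -11.0, -49.0]), (285, [3.0, -11.0, -53.0]), (291, [3.0, -11.0, -57.0]), (297, [3.0, -11.0, -62.0]), (303, [3.0, -10.0, -64.0]), (309, [3.0, -11.0, -68.0]), (315, [3.0, -12.0, -73.0])]
290 [(255, [6.0, -7.0, -20.0]), (261, [6.0, -4.0, -21.0]), (267, [5.0, -10.0, -38.0]), (273, [5.0, -11.0, -44.0]), (279, [5.0, -11.0, -49.0]), (285, [5.0, -12.0, -54.0]), (291, [5.0, -11.0, -58.0]), (297, [5.0, -11.0, -61.0]), (303, [5.0, -11.0, -65.0]), (309, [5.0, -10.0, -67.0]), (315, [4.0, -13.0, -74.0])]
```

```bash
python3 - <<'E'
from h import *; import pickle
np.set_printoptions(linewidth=200,suppress=True)
for nm,p,cols,rows in [("open",pickle.load(open("d.pkl","rb"))["wrist"],(155,165,390,400),range(270,330,6)),("half",pickle.load(open("c.pkl","rb")),(212,218,338,344),range(255,320,6))]:
  H=np.array(p["hand_eye"]); print(nm)
  for c in cols: print(c,[(r,(deproj(p,(c,r),T=H)*1000).round(0).astype(int).tolist()) for r in rows])
E
```

```text
open
155 [(270, [-365, 434, 771]), (276, [-367, 455, 772]), (282, [-47, -11, -52]), (288, [-46, -11, -55]), (294, [-44, -11, -60]), (300, [-43, -11, -63]), (306, [-42, -11, -66]), (312, [-42, -9, -67]), (318, [-42, -7, -68]), (324, [-42, -4, -68])]
165 [(270, [-335, 434, 771]), (276, [-338, 455, 773]), (282, [-43, -11, -51]), (288, [-42, -10, -54]), (294, [-42, -9, -56]), (300, [-42, -6, -56]), (306, [-43, -3, -56]), (312, [-42, -2, -57]), (318, [-42, 0, -58]), (324, [-42, 2, -59])]
390 [(270, [447, 619, 1107]), (276, [447, 642, 1101]), (282, [44, -10, -50]), (288, [43, -9, -52]), (294, [43, -7, -53]), (300, [43, -4, -53]), (306, [43, -2, -54]), (312, [43, 0, -55]), (318, [43, 2, -56]), (324, [43, 4, -57])]
400 [(270, [486, 617, 1104]), (276, [487, 642, 1100]), (282, [47, -11, -51]), (288, [46, -11, -55]), (294, [45, -11, -59]), (300, [43, -11, -63]), (306, [43, -9, -64]), (312, [43, -7, -64]), (318, [43, -5, -65]), (324, [43, -3, -66])]
half
212 [(255, [-85, 122, 240]), (261, [-98, 162, 301]), (267, [-28, -11, -38]), (273, [-27, -11, -43]), (279, [-26, -11, -48]), (285, [-25, -12, -
[... 203 characters left out ...]
273, [-24, -11, -44]), (279, [-23, -11, -48]), (285, [-23, -11, -53]), (291, [-22, -12, -58]), (297, [-21, -12, -62]), (303, [-21, -11, -64]), (309, [-21, -9, -65]), (315, [-21, -7, -65])]
338 [(255, [87, 152, 300]), (261, [87, 162, 300]), (267, [25, -11, -38]), (273, [24, -12, -44]), (279, [24, -11, -49]), (285, [23, -12, -54]), (291, [22, -12, -58]), (297, [22, -11, -61]), (303, [22, -9, -61]), (309, [22, -7, -62]), (315, [22, -6, -64])]
344 [(255, [95, 152, 300]), (261, [96, 162, 301]), (267, [28, -12, -39]), (273, [27, -11, -44]), (279, [26, -11, -49]), (285, [25, -11, -53]), (291, [25, -11, -57]), (297, [24, -12, -62]), (303, [23, -11, -64]), (309, [23, -11, -68]), (315, [23, -9, -68])]
```

The depth images show that the real fingertips, when shut, sit about 35 mm behind the reported TCP. World heights from the same camera are correct (plunger top 118 mm, table top 70 mm), and the scene view shows the tips above the bar. So the configured TCP is 35 mm too long. I'll compensate for it, with force guards on.

```bash
python3 - <<'E'
from workcell import kinematics,manip,get_image
from k import *
manip.set_gripper(0.45,25)
print(manip.servo_line(*selpose(.3,.0105-.035,-1),speed=.04,stop_force=6))
P=np.array(manip.current_tool_pos()); print((P-S0)@n,np.round(manip.current_ft_force(),1))
p=wshot(); save(p,"f1.png")
manip.set_gripper(0.0,25)
print(manip.current_gripper_width(),np.round(manip.current_ft_force(),1),np.round(manip.current_torque(),2))
p=wshot(); save(p,"f2.png"); print(manip.current_time())
s=get_image("scene"); save(s,"f_s.png",(200,130,330,230),6)
E
```

```text
True
-0.02501328319747659 [-3.3 -0.2  4.3]
0.15678125775357468 [-17.2   5.5  18.9] [ 0.26  4.13 -1.67]
8.5583
```

View pics/f2.png

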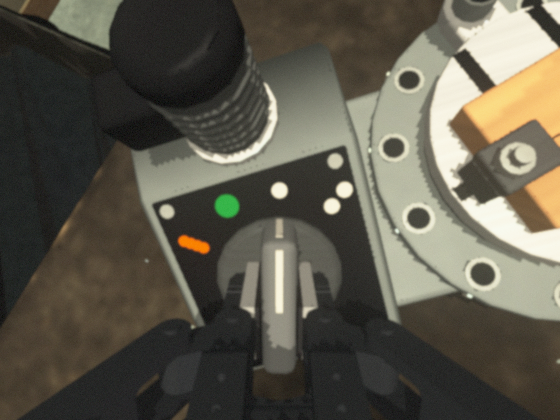

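View pics/f_s.png

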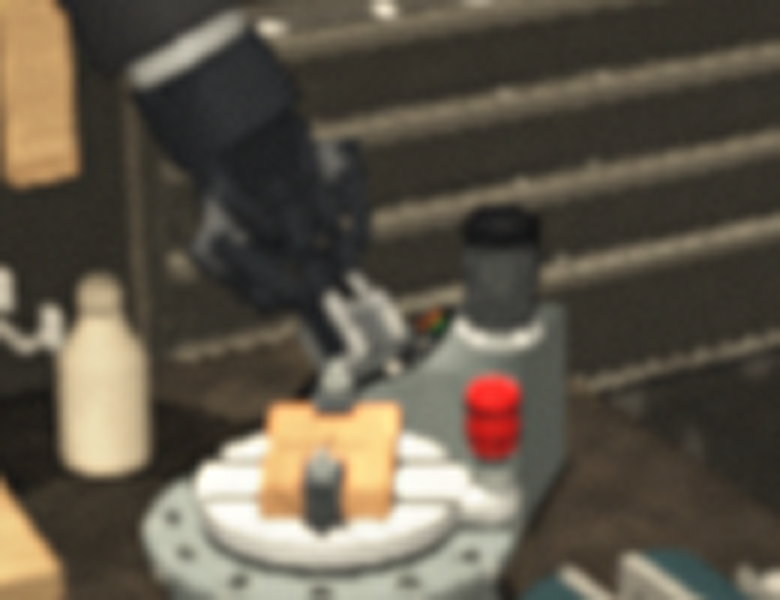

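Bar gripped (width 0.157, about 13.3 mm), but the tips press on the skirt with about 24 N. I'll loosen, back off 5 mm and regrip.

```bash
python3 - <<'E'
from workcell import kinematics,manip,get_image
from k import *
manip.set_gripper(0.25)
manip.servo_line(*selpose(.3,-.020,-1),speed=.04)
print(np.round(manip.current_ft_force(),1))
manip.set_gripper(0.0,25)
F=lambda:(np.round(manip.current_ft_force(),1),np.round(manip.current_torque(),2),round(manip.current_gripper_width(),3))
print(F())
for a in (.1,-.1,-.3):
    manip.servo_line(*selpose(a,-.020,-1),speed=.04); print(a,F(),manip.current_time())
p=wshot(); save(p,"g1.png")
E
```

```text
[ 0.3 -0.2 -0.1]
(array([2.1, 0.8, 1.2]), array([1.27, 0.06, 0.47]), 0.156)
0.1 (array([ 6.1,  0.6, -3.2]), array([ 1.57, -0.44,  0.76]), 0.154) 9.7167
-0.1 (array([ 6.4,  0.6, -2.6]), array([ 1.51, -0.64,  0.93]), 0.154) 10.0667
-0.3 (array([ 8.6, -0. , -1.6]), array([ 1.33, -1.25,  1.05]), 0.156) 10.4167
```

View pics/g1.png

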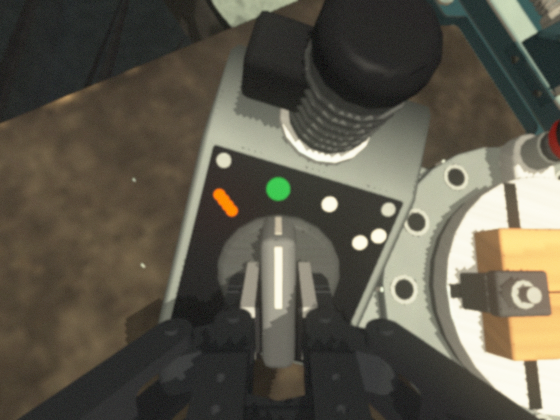

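Pointer is on the green dot. I'll check the vise clearance on the plunger's path while withdrawing.

```bash
python3 - <<'E'
from workcell import kinematics,manip,get_image
from k import *; import pickle
manip.set_gripper(0.35)
manip.servo_line(*selpose(-.3,.06,-1),speed=.12)
p=wshot(); save(p,"g2.png"); 
t=get_image("top"); pickle.dump(t,open("t2.pkl","wb")); print(manip.current_time())
p=pickle.load(open("d.pkl","rb"))["top"]
for r in range(140,216,6): print(r,[tuple(np.round(deproj(p,(c,r))*1000).astype(int)) for c in range(270,300,6)])
E
```

```text
11.6917
140 [(np.int64(610), np.int64(17), np.int64(-3)), (np.int64(609), np.int64(-1), np.int64(4)), (np.int64(608), np.int64(-19), np.int64(8)), (np.int64(598), np.int64(-35), np.int64(54)), (np.int64(598), np.int64(-52), np.int64(55))]
146 [(np.int64(591), np.int64(17), np.int64(2)), (np.int64(591), np.int64(-1), np.int64(3)), (np.int64(587), np.int64(-19), np.int64(22)), (np.int64(587), np.int64(-36), np.int64(26)), (np.int64(590), np.int64(-54), np.int64(10))]
152 [(np.int64(573), np.int64(16), np.int64(2)), (np.int64(575), np.int64(-1), np.int64(-6)), (np.int64(571), np.int64(-19), np.int64(13)), (np.int64(569), np.int64(-36), np.int64(29)), (np.int64(573), np.int64(-54), np.int64(6))]
158 [(np.int64(556), np.int64(16), np.int64(-3)), (np.int64(556), np.int64(-1), np.int64(-3)), (np.int64(555), np.int64(-19), np.int64(4)), (np.int64(551), np.int64(-36), np.int64(32)), (np.int64(554), np.int64(-54), np.int64(12))]
164 [(np.int64(539), np.int64(16), np.int64(-4)), (np.int64(538), np.int64(-2), np.int64(3)), (np.int64(539), np.int64(-19), np.int64(-3)), (np.int64(533), np.int64(-3
[... 1222 characters left out ...]
))]
200 [(np.int64(432), np.int64(15), np.int64(-2)), (np.int64(430), np.int64(-3), np.int64(15)), (np.int64(427), np.int64(-19), np.int64(45)), (np.int64(426), np.int64(-36), np.int64(63)), (np.int64(426), np.int64(-53), np.int64(57))]
206 [(np.int64(410), np.int64(14), np.int64(47)), (np.int64(414), np.int64(-3), np.int64(2)), (np.int64(411), np.int64(-20), np.int64(35)), (np.int64(411), np.int64(-37), np.int64(36)), (np.int64(411), np.int64(-54), np.int64(38))]
212 [(np.int64(393), np.int64(14), np.int64(43)), (np.int64(397), np.int64(-3), np.int64(-2)), (np.int64(397), np.int64(-20), np.int64(-4)), (np.int64(397), np.int64(-38), np.int64(2)), (np.int64(397), np.int64(-55), np.int64(-1))]
```

View pics/g2.png

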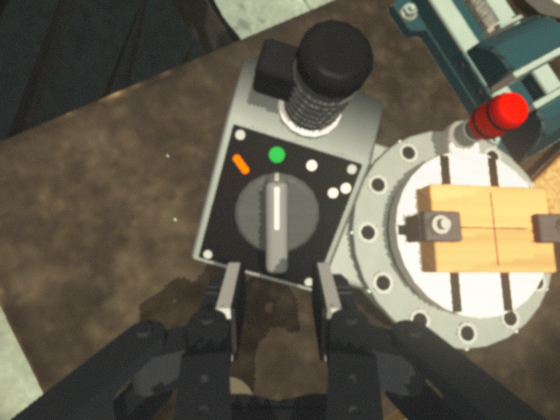

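```bash
python3 - <<'E'
from workcell import kinematics,manip,get_image
from k import *; import pickle
P=np.array(manip.current_tool_pos())
manip.servo_line(P+[0,0,.08],speed=.25)
manip.set_gripper(0.55)
manip.reach(*plpose(-33,.15,-1))
p=wshot(); save(p,"h1.png"); 
print(manip.servo_line(*plpose(-33,.053,-1),speed=.07,stop_force=6),manip.current_tool_pos())
p=wshot(); save(p,"h2.png"); 
manip.set_gripper(0,40)
F=lambda:(np.round(manip.current_ft_force(),1),np.round(manip.current_torque(),2),round(manip.current_gripper_width(),3))
print(F(),manip.current_time())
p=wshot(); save(p,"h3.png")
E
```

```text
False [0.45702445 0.05671379 0.05340524]
(array([-1.4,  0.3,  4.5]), array([ 0.14,  0.42, -0.02]), 0.281) 15.3
```

View pics/h2.png

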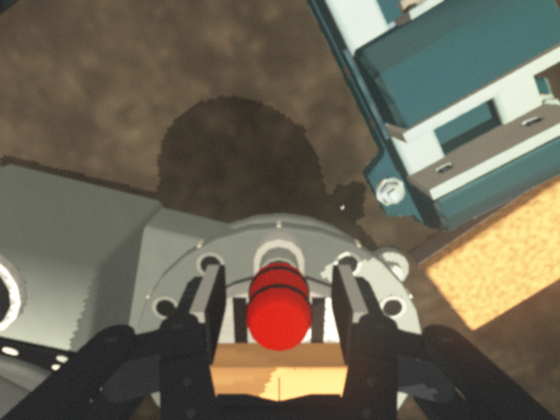

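View pics/h3.png

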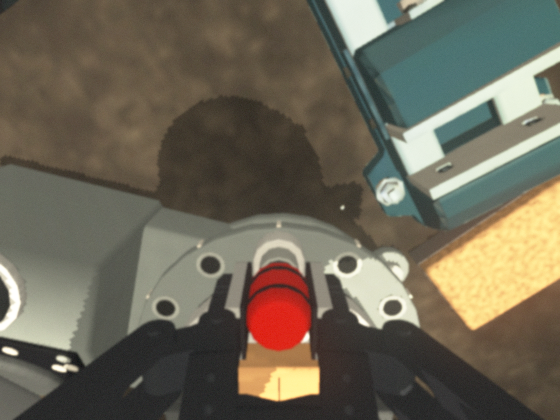

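Knob gripped (about 24 mm). Next is the lift: force should rise to about 8 N and the gripper should not slip.

```bash
python3 - <<'E'
from workcell import kinematics,manip,get_image
from k import *; import pickle
F=lambda:(np.round(manip.current_ft_force(),1),np.round(manip.current_torque(),2),round(manip.current_gripper_width(),3))
print(manip.servo_line(*plpose(-33,.0665,-1),speed=.04)); print(F())
p=wshot(); save(p,"i1.png")
for d in (-36,-39): 
    manip.servo_line(*plpose(d,.0665,-1),speed=.04); print(d,F())
p=wshot(); save(p,"i2.png"); print(manip.current_time())
E
```

```text
False
(array([ 3.5, -0.4, -8.3]), array([-0.11, -1.27, -0.14]), 0.278)
-36 (array([ 2.6,  0.3, -7.8]), array([-0.23, -1.19, -0.09]), 0.277)
-39 (array([ 3.2, -1. , -9.2]), array([-0.25, -1.13, -0.15]), 0.278)
16.4417
```

View pics/i1.png

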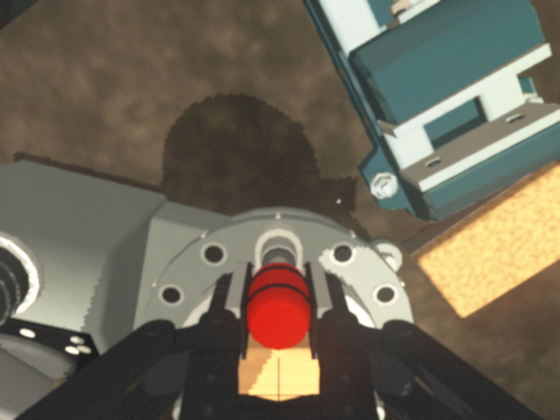

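View pics/i2.png

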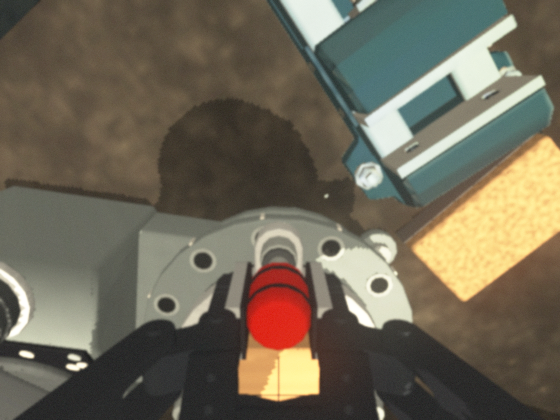

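The table turns freely: the forces are spring only and the holes shift relative to the knob. Continuing to -63°.

```bash
python3 - <<'E'
from workcell import kinematics,manip,get_image
from k import *; import pickle
F=lambda:(np.round(manip.current_ft_force(),1),np.round(manip.current_torque(),2),round(manip.current_gripper_width(),3))
for d in (-43,-47,-51,-55,-59,-63): 
    manip.servo_line(*plpose(d,.0665,-1),speed=.05)
print(d,F())
p=wshot(); save(p,"j1.png")
print(manip.servo_line(*plpose(-63,.0545,-1),speed=.03),F())
p=wshot(); save(p,"j2.png")
manip.set_gripper(.5); manip.pause(.3); print(F())
p=wshot(); save(p,"j3.png"); print(manip.current_time())
E
```

```text
-63 (array([ 1.9, -0.5, -8.9]), array([-0.36, -0.57, -0.11]), 0.279)
False (array([ 1.1, -0.1, -3.9]), array([-0.2 , -0.45, -0.08]), 0.281)
(array([-0. , -0.7, -0.1]), array([ 0.06,  0.05, -0.02]), 0.503)
19.3167
```

View pics/j1.png

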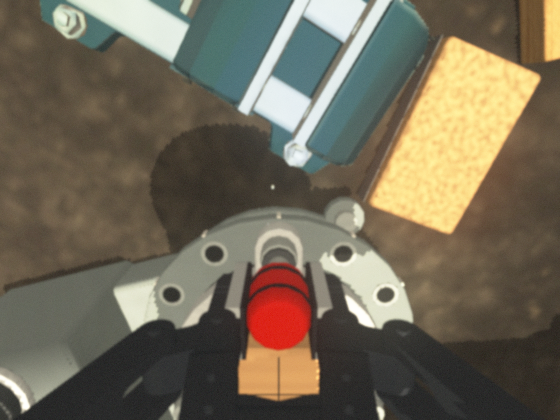

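View pics/j3.png

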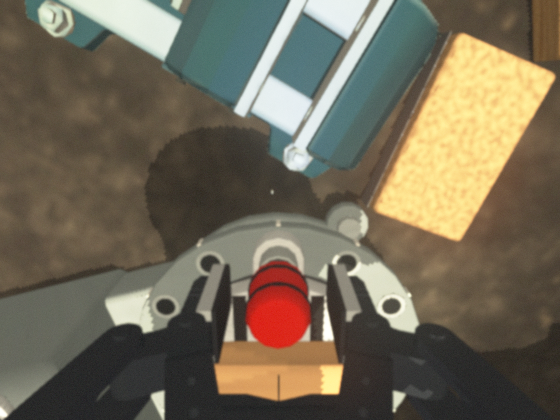

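Spring force while lowering fell to 3.9 N, which is close to home. I'll withdraw straight up and measure the knob's height and angle.

```bash
cat > meas.py <<'E'
from k import *
def red(p):
    im=p["image"].astype(float); mm=(im[...,0]>2*im[...,1])&(im[...,0]>2*im[...,2])&(im[...,0]>60)&(p["depth"]>0)
    v,u=np.nonzero(mm); Q=np.array([deproj(p,(a,b)) for a,b in zip(u,v)])
    pl=np.array([.428,.03]); s=(np.hypot(*(Q[:,:2]-pl).T)<.04)&(Q[:,2]>.08); Q=Q[s]
    zt=np.percentile(Q[:,2],95); tp=Q[Q[:,2]>zt-.004]; c,r=cv2.minEnclosingCircle((tp[:,:2]*1000).astype(np.float32))
    d=np.array(c)/1000-AX; return dict(zt=zt,zmed=np.median(tp[:,2]),c=c,r=r,rad=np.hypot(*d),ang=np.degrees(np.arctan2(d[1],d[0])))
E
python3 - <<'E'
from workcell import kinematics,manip,get_image
from meas import *
manip.servo_line(*plpose(-63,.20,-1),speed=.15)
p=wshot(); save(p,"k1.png"); print(red(p))
manip.reach([.43,.13,.30],(R.from_euler('z',180,degrees=True)*R.from_matrix(DOWN)).as_quat())
p=wshot(); save(p,"k2.png"); print(red(p)); print(manip.current_time())
E
```

```text
{'zt': np.float64(0.11813859405043384), 'zmed': np.float64(0.11705395536326946), 'c': (428.2759704589844, 29.468616485595703), 'r': 11.51372241973877, 'rad': np.float64(0.0761791664779147), 'ang': np.float64(-63.09167439695852)}
{'zt': np.float64(0.1185285706509954), 'zmed': np.float64(0.11718791400765657), 'c': (427.96746826171875, 30.249975204467773), 'r': 11.096644401550293, 'rad': np.float64(0.07534282790986913), 'ang': np.float64(-63.031967153247514)}
21.2167
```

View pics/k2.png

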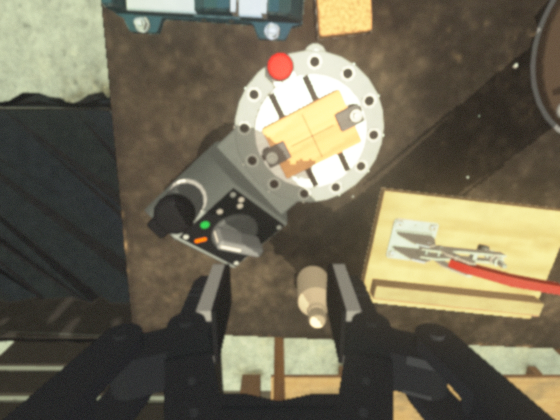

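The plunger is home (top at 118 mm) and at -63.0°, exactly one hole clockwise. Now back to the selector: grip it at -0.3 and turn to +0.3.

```bash
python3 - <<'E'
from workcell import kinematics,manip,get_image
from meas import *
F=lambda:(np.round(manip.current_ft_force(),1),np.round(manip.current_torque(),2),round(manip.current_gripper_width(),3))
manip.set_gripper(.45,25)
manip.reach(*selpose(-.3,.08,-1))
print(manip.servo_line(*selpose(-.3,-.020,-1),speed=.08,stop_force=8),F())
manip.set_gripper(0,25); print(F())
for a in (-.1,.1,.3):
    manip.servo_line(*selpose(a,-.020,-1),speed=.04); print(a,F())
manip.set_gripper(.4)
manip.servo_line(*selpose(.3,.06,-1),speed=.12)
p=wshot(); save(p,"l1.png"); print(F(),manip.current_time())
E
```

```text
False (array([ 0.3, -0.3, -0.2]), array([1.2 , 1.08, 0.02]), 0.451)
(array([-1.6,  1.2,  2.9]), array([ 1.34,  1.32, -0.02]), 0.158)
-0.1 (array([-3.5,  2.8,  6.8]), array([ 1.17,  1.53, -0.11]), 0.156)
0.1 (array([-5.6,  4.1,  8.1]), array([ 1.15,  1.53, -0.31]), 0.157)
0.3 (array([-5. ,  3.6,  6.6]), array([ 1.23,  2.02, -0.39]), 0.16)
(array([ 0.4, -0.6, -0.8]), array([1.16, 1.03, 0.01]), 0.401) 26.2917
```

View pics/l1.png

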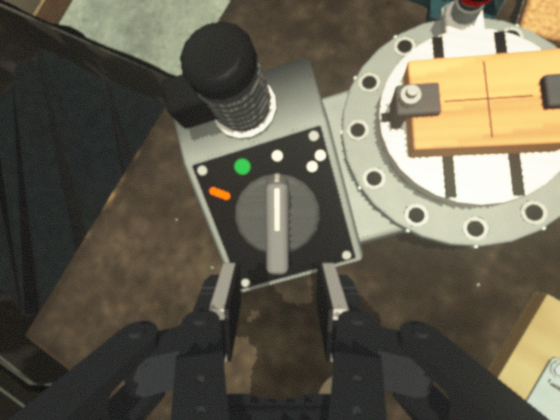

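The pointer (278,180) lines up with the single white dot at (277,156). I'll move clear, do a final check and hand in.

```bash
python3 - <<'E'
from workcell import kinematics,manip,get_image
from meas import *
P=np.array(manip.current_tool_pos()); manip.servo_line(P+[0,0,.08],speed=.2)
manip.reach([.43,.13,.30],(R.from_euler('z',180,degrees=True)*R.from_matrix(DOWN)).as_quat())
p=wshot(); save(p,"m1.png"); print(red(p)); save(p,"m1z.png",(150,170,310,280),5)
t=get_image("scene"); save(t,"m2.png"); print(manip.current_time(),np.round(manip.current_ft_force(),1))
E
```

```text
{'zt': np.float64(0.1185098139898308), 'zmed': np.float64(0.1170893857518015), 'c': (428.05389404296875, 30.322542190551758), 'r': 11.444727897644043, 'rad': np.float64(0.07531742562837128), 'ang': np.float64(-62.9483358132889)}
27.6417 [ 0.1  0.6 -0.2]
```

View pics/m1z.png

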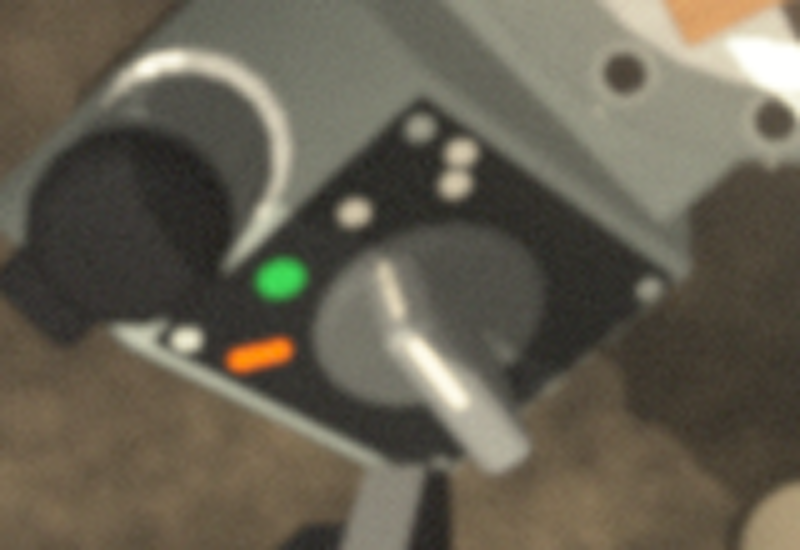

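View pics/m2.png

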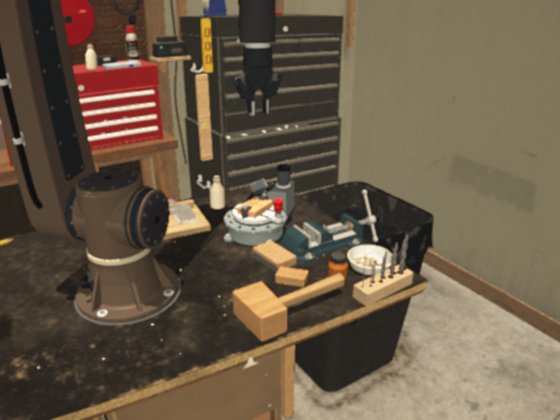

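The selector view matches the starting slow position, the plunger is home one hole on, and the bystanders are where they were.

```bash
python3 -c "
from workcell import manip
manip.close_job(); print(manip.current_time())"
```

```text
the job is handed in; nothing more can be done
the job is handed in; nothing more can be done
```

The indexing job is done and handed in at about 28 s on the robot's clock. I turned the selector from slow to the green dot, lifted the plunger 13 mm and swung the table 30° clockwise. I then let the plunger down in the next hole and turned the selector back to the single white dot.

**Last checks**
- **Plunger:** its top is at 118 mm, which is the home height. It stands at -63.0°, against about -33° at the start, so it moved one hole.
- **Selector:** the pointer lines up with the single white dot, and the view looks the same as at the start.
- **Bench:** in the scene picture the other things are where they were, and the gripper is clear with no force on it.

**What did not go as planned**
- **First grasp:** the fingers shut on empty air above the selector bar. The depth pictures showed the real fingertips about 35 mm behind the reported TCP, so I corrected every later grasp for that.
- **Second grasp:** the fingertips pressed on the selector's skirt with about 24 N for a moment. I loosened, backed off and gripped again before turning, and nothing moved.

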